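# Pack tomorrow's breakfast and lunch into the two fridge trays

## Task

Make up two meals from the things taken out of the fridge: the breakfast, which is the yoghurt cup and the squat jam jar, goes into the short two-compartment tray, and the lunch, which is the drink bottle, the tall olive jar and the small brown food box, goes into the long three-compartment tray. Give each thing a compartment of its own (any one in its tray) and set it down gently, upright on the tray's floor, with both trays left standing flat on the counter. Knock nothing over and leave the white dish, the big brown box and the carrot tub where they are.

Things in the scene. Friction and masses are not known exactly. Their poses are not given: they have to be found in the camera images.
- long_tray: Long open fridge tray of clear frosted plastic, loose on the counter, 96 x 282 mm (own x by own y), walls 36 mm high and 3 mm thick, floor 3 mm thick; two cross walls, 31 mm high, part it into THREE square compartments 90 x 90 mm inside, centred at own y = -93, 0 and +93 mm (x = 0). Weighs 0.45 kg. Origin: centre of its underside, z up.
- short_tray: Short open fridge tray of the same clear frosted plastic, loose, 96 x 189 mm (own x by own y), walls 36 mm high and 3 mm thick, floor 3 mm thick; one cross wall, 31 mm high, parts it into TWO square compartments 90 x 90 mm inside, centred at own y = -46.5 and +46.5 mm (x = 0). Weighs 0.45 kg. Origin: centre of its underside, z up.
- squat_jar: Squat round glass jar of dark jam with a steel screw lid: diameter 68 mm, straight-sided, 66 mm tall of which the lid (diameter 66) is the top 14; the shorter and wider of the two jars. About 0.24 kg. Origin: centre of its underside, z up (axis).
- tall_jar: Tall round glass jar of green olives with a steel screw lid: diameter 52 mm, straight-sided, 100 mm tall of which the lid (diameter 50) is the top 14; the taller and slimmer of the two jars. About 0.28 kg. Origin: centre of its underside, z up (axis).
- drink_bottle: Small round drink bottle of tinted clear plastic: body diameter 54 mm and straight up to 86 mm, then a shoulder to 100 mm and a white cap of diameter 34 mm on top, 118 mm tall in all. About 0.24 kg. Origin: centre of its underside, z up (axis).
- yoghurt_cup: White plastic yoghurt cup with a white lid that has a small pull tab: tapered, diameter 54 mm at the foot, 64 mm just under the lid, lid diameter 68 mm and 5 mm thick, 72 mm tall. About 0.16 kg. Origin: centre of its underside, z up (axis).
- small_food_box: Small brown kraft card food box with closed flaps, rigid, tapered: 52 x 46 mm (own x by own y) at the foot, 64 x 58 mm at the top, 70 mm tall. The smaller of the two brown boxes. About 0.15 kg. Origin: centre of its underside, z up.
- ramekin: Bystander: empty white ceramic dish, round, diameter 84 mm, 44 mm tall. Stays where it is. Origin: centre of its underside.
- big_food_box: Bystander: large brown kraft card food box, 126 x 106 mm at the top, 64 mm tall. Stays where it is. Origin: centre of its underside.
- carrot_tub: Bystander: wide round clear tub of carrot slices with a white lid, diameter 118 mm, 70 mm tall. Stays where it is. Origin: centre of its underside.
Mind the look-alikes: they are no part of the job. Leave any blue look-alike of the small_food_box alone.

How it is judged (in metres and radians):
At the end, for the whole second after the job is handed in: Yoghurt cup and squat jar in the short tray; bottle, tall jar and small brown box in the long one: each in its own compartment, within 25 mm of its centre along both tray axes, foot on the floor within 6 mm, upright within 0.1 rad, released, at rest; both trays flat on the counter (angle between each of long_tray, short_tray's own z axis and vertical below 0.06 rad and height (world z) of each of long_tray, short_tray below 0.01 m and linear speed of each of long_tray, drink_bottle, tall_jar, small_food_box, short_tray, yoghurt_cup, squat_jar below 0.02 m/s and x of drink_bottle in the frame of long_tray between -0.025 and 0.025 m and z of drink_bottle in the frame of long_tray between -0.001 and 0.009 m and (y of drink_bottle in the frame of long_tray between -0.118 and -0.068 m or y of drink_bottle in the frame of long_tray between -0.025 and 0.025 m or y of drink_bottle in the frame of long_tray between 0.068 and 0.118 m) and angle between each of drink_bottle, tall_jar, small_food_box, yoghurt_cup, squat_jar's own z axis and vertical below 0.1 rad and angular speed of each of drink_bottle, tall_jar, small_food_box, yoghurt_cup, squat_jar below 0.3 rad/s and contact force between the fingers and drink_bottle below 0.05 N and x of tall_jar in the frame of long_tray between -0.025 and 0.025 m and z of tall_jar in the frame of long_tray between -0.001 and 0.009 m and (y of tall_jar in the frame of long_tray between -0.118 and -0.068 m or y of tall_jar in the frame of long_tray between -0.025 and 0.025 m or y of tall_jar in the frame of long_tray between 0.068 and 0.118 m) and contact force between the fingers and tall_jar below 0.05 N and x of small_food_box in the frame of long_tray between -0.025 and 0.025 m and z of small_food_box in the frame of long_tray between -0.001 and 0.009 m and (y of small_food_box in the frame of long_tray between -0.118 and -0.068 m or y of small_food_box in the frame of long_tray between -0.025 and 0.025 m or y of small_food_box in the frame of long_tray between 0.068 and 0.118 m) and contact force between the fingers and small_food_box below 0.05 N and x of yoghurt_cup in the frame of short_tray between -0.025 and 0.025 m and z of yoghurt_cup in the frame of short_tray between -0.001 and 0.009 m and (y of yoghurt_cup in the frame of short_tray between -0.0715 and -0.0215 m or y of yoghurt_cup in the frame of short_tray between 0.0215 and 0.0715 m) and contact force between the fingers and yoghurt_cup below 0.05 N and x of squat_jar in the frame of short_tray between -0.025 and 0.025 m and z of squat_jar in the frame of short_tray between -0.001 and 0.009 m and (y of squat_jar in the frame of short_tray between -0.0715 and -0.0215 m or y of squat_jar in the frame of short_tray between 0.0215 and 0.0715 m) and contact force between the fingers and squat_jar below 0.05 N); the robot touches nothing.
It fails at once if a bystander (the white dish, the big brown box or the carrot tub) is pushed more than 25 mm from its place or tipped (distance of any of ramekin, big_food_box, carrot_tub from where it was at the start of the episode above 0.025 m or angle between any of ramekin, big_food_box, carrot_tub's own z axis and vertical above 0.3 rad).
It fails at once if one of the five things is knocked over (leans more than 60 degrees) (angle between any of drink_bottle, tall_jar, small_food_box, yoghurt_cup, squat_jar's own z axis and vertical above 1.05 rad).
It fails at once if one of the five things is let fall (faster than 0.7 m/s with the fingers off it, a free fall of about 25 mm) ((linear speed of drink_bottle above 0.7 m/s and contact force between the fingers and drink_bottle below 0.05 N) or (linear speed of tall_jar above 0.7 m/s and contact force between the fingers and tall_jar below 0.05 N) or (linear speed of small_food_box above 0.7 m/s and contact force between the fingers and small_food_box below 0.05 N) or (linear speed of yoghurt_cup above 0.7 m/s and contact force between the fingers and yoghurt_cup below 0.05 N) or (linear speed of squat_jar above 0.7 m/s and contact force between the fingers and squat_jar below 0.05 N)).
It fails at once if one of the five things is slammed into a tray (more than 60 N between them) (contact force between any of drink_bottle, tall_jar, small_food_box, yoghurt_cup, squat_jar and long_tray above 60 N or contact force between any of drink_bottle, tall_jar, small_food_box, yoghurt_cup, squat_jar and short_tray above 60 N).
It also fails if it takes over 144 s, if anything falls off the work surface, if the arm or the gripper's body presses on something with over 40 N, if the wrist force passes 120 N, or if a joint passes its speed limit or range.

## Robot

A 6-joint arm with a two-finger parallel gripper is mounted at the origin on the work surface. World frame = base frame: x ahead of the robot, y to its left, z up, the work surface at z = 0. Lengths are in mm, angles in rad, forces in N, time in s.
With the tool pointing down it reaches from about 375 to 975 mm from the base axis. Payload 3.8 kg.
Tool frame: the origin (TCP) lies on the mounting face of the last link; the fingertips stand 173 mm ahead of it and the grasp point (between the pads) lies 155 mm ahead of it; z points along the fingers, y is the line along which they close (so a half turn about z gives the same grasp; the last joint's range is limited). The gripper opens to 85 mm and grips with 20 to 120 N. Pads are 22 mm wide; open, the fingers measure 114 mm over their backs; the gripper's body (76 mm by 85 mm) begins 54 mm behind the grasp point. The pads swing forward as they close: fully open they stand 13 mm farther back than shut.
Start: joints at [-1.156, 0.264, 1.604, -0, 1.274, -0.037], TCP at [294.69, -607.271, 404.68] pointing down, gripper open.
Joint ranges: [-2.63, 2.63], [-0.94, 2.18], [0.31, 2.57], [-1.31, 4.45], [0, 2.66], [-2.55, 2.55]. Speed limits (rad/s): [2.57, 2.57, 3.14, 3.14, 3.14, 3.14].

## Interface

Orientations are given as [roll, pitch, yaw] about the fixed x, y, z axes, in that order (R = Rz(yaw) Ry(pitch) Rx(roll)).
In Python, from station import state, cams, arm, nets gives the robot as it stands.
- The arm moves only by the shell command python3 -m pendant 'ROWS' [FORCE]. ROWS is JSON, one flat list of numbers, 7 for each row, row after row: the shift along the tool's x, y, z in cm, then the turn, a rotation vector about the tool's x, y, z in degrees, then the opening, from 0 (shut) to 1 (fully open). In form: [dx, dy, dz, wx, wy, wz, jaw, dx, dy, dz, wx, wy, wz, jaw, ...]. A call has 1 to 5 rows; each row is the pose to reach, as a shift and turn from the pose commanded when the call began, along the tool's axes at that moment; what a row does not reach only later rows make up. A row lasts 1/12 s, in which the tool goes at most 41.7 mm and 7.16 degrees, less where a joint would pass 70% of its speed; a pose out of reach is approached as far as the arm can. A call with a gripper value outside its range is refused whole. The fingers move at their own pace and stop on an object; FORCE is the grip in N (left out, the last holds). Time passes only in rows, so rows that repeat a pose let the fingers close. It gives the time, the measured TCP pose, the force, the opening and the grip force at its end, in the units of the state.
- state(): the state, without advancing time (a new reading comes with each control period).
- cams.snapshot(name): name is "scene" or "top" or "wrist"; returns the picture (480x640x3 uint8, red, green, blue); there is no depth.
- cams.camera_params(name): a dict with "K" (3x3 intrinsics, pixels), "R" (3x3) and "t" (3): a world point X has camera coordinates R X + t. Camera axes: x right, y down, z forward; pixel columns grow to the right and rows downward; lengths in mm; the calibration is good to about 2 mm. The wrist camera is an equidistant fisheye: a pixel r from the principal point sees the ray r / f radians off the axis. A picture is of the moment at which its call begins: read the wrist's pose just before it. camera_params takes no time and is no camera call; for the wrist camera it gives the pose at the moment of the call.
- arm.close_job(): hands the job in; it is judged then, once.
Trained networks look in the newest picture that a camera, given by its name, has taken for a name from the list of things; names that differ only in an ending like _2 or _b are one class to them, and where a whole thing is asked for, a point or a joint stands for the part that bears it (a point fixed in the world has none). Each returns a list of dicts, best first, with "conf" (0 to 1); they miss things now and then, are a little off and sometimes report something else, mostly with a low value. They report only what shows in the picture. A call takes as long as a camera call. They do not tell look-alikes from the thing itself.
- nets.find_in(camera, target): "bbox" ([left, top, width, height] in pixels, round what is visible of it).
The state is a dict: "clock": time; "qpos": joint angles; "qvel": joint speeds; "joint_torque": joint torques, N m; "position": TCP position; "eef_rot": TCP orientation; "ft_force": force on the tool from outside, world axes, zero at the start; "wrist_torque": the same for the moment, N m; "opening": finger opening in mm; "grasp_force": force on a finger pad.
Only numpy, scipy, OpenCV 4.12 (cv2) and the standard library are available. Lean on these libraries where they do the work, as an engineer would, in place of code of your own. Each camera call takes 0.05 s, during which the arm holds its last target. There are 200 camera calls.

## Working session

There is one attempt and no reset: what is moved stays moved. The work goes in short steps, Python scripts to look and compute and a shell command to move; the robot and the scene stay as the last step left them, time stands still between calls to the robot, and variables do not carry over. Pictures are saved under pics/ and viewed, at most 14 in all, crops included, and the job is handed in when it is done.

```bash
mkdir -p pics; ls
python3 - <<'E'
from station import state,cams,nets
import cv2
s=state();print(s['clock'],s['position'],s['eef_rot'],s['opening'])
for c in('top','scene'):
    im=cams.snapshot(c);cv2.imwrite(f'pics/{c}0.png',im[:,:,::-1])
    p=cams.camera_params(c);print(c,p['K'].tolist() if hasattr(p['K'],'tolist') else p['K'],p['R'],p['t'])
    for n in 'long_tray short_tray squat_jar tall_jar drink_bottle yoghurt_cup small_food_box ramekin big_food_box carrot_tub'.split():
        print(n,[([round(v) for v in d['bbox']],round(d['conf'],2)) for d in nets.find_in(c,n)[:4]])
print(state()['clock'])
E
```

```text
pics
0.0 [ 294.57094245 -606.95919593  403.3400165 ] [-3.13932777e+00 -8.61942896e-05  4.51840532e-01] 85.58391600379528
top [[535.8893650985241, 0.0, 315.5275465291591], [0.0, 535.8893650985241, 237.79431734415576], [0.0, 0.0, 1.0]] [[-0.01502349 -0.99983944  0.00976635]
 [-0.99746179  0.01430644 -0.06975167]
 [ 0.06960075 -0.01078947 -0.99751658]] [-5.63420349e-01  5.11437386e+02  1.20260664e+03]
long_tray [([324, 173, 127, 45], 0.7)]
short_tray [([208, 163, 82, 54], 0.66)]
squat_jar [([454, 272, 41, 31], 0.67)]
tall_jar [([328, 252, 27, 22], 0.62)]
drink_bottle []
yoghurt_cup [([401, 257, 34, 28], 0.98)]
small_food_box [([254, 256, 35, 31], 0.94), ([129, 210, 43, 42], 0.93), ([331, 250, 24, 25], 0.39), ([400, 257, 32, 29], 0.25)]
ramekin [([195, 248, 38, 40], 0.8)]
big_food_box [([75, 145, 60, 58], 0.79)]
carrot_tub [([492, 148, 59, 53], 0.61)]
scene [[551.1864017138084, 0.0, 319.24042291750897], [0.0, 551.1864017138084, 241.595219759666], [0.0, 0.0, 1.0]] [[-0.5009193   0.86548668  0.00355827]
 [ 0.46815099  0.27440593 -0.83996192]
 [-0.72795227 -0.41908733 -0.54263368]] [ 252.05972349 -210.81816946 1730.55566133]
long_tray [([177, 217, 119, 65], 0.91), ([346, 218, 28, 40], 0.57)]
short_tray [([298, 261, 98, 58], 0.74)]
squat_jar [([215, 176, 28, 31], 0.88)]
tall_jar [([302, 200, 16, 42], 0.98)]
drink_bottle [([461, 227, 28, 50], 0.7), ([351, 216, 26, 39], 0.39)]
yoghurt_cup [([248, 184, 23, 37], 0.82)]
small_food_box [([350, 216, 25, 44], 0.83), ([444, 267, 35, 47], 0.64)]
ramekin [([394, 244, 40, 35], 0.97), ([178, 220, 120, 61], 0.25)]
big_food_box [([455, 304, 76, 78], 0.69)]
carrot_tub [([107, 193, 48, 46], 0.72)]
1.1
```

View pics/top0.png

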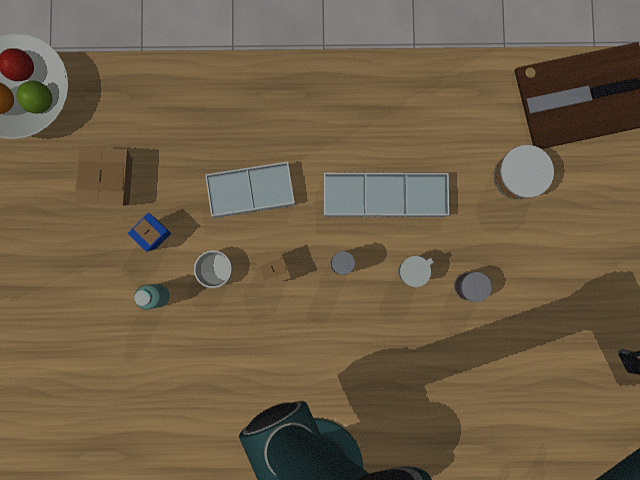

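View pics/scene0.png

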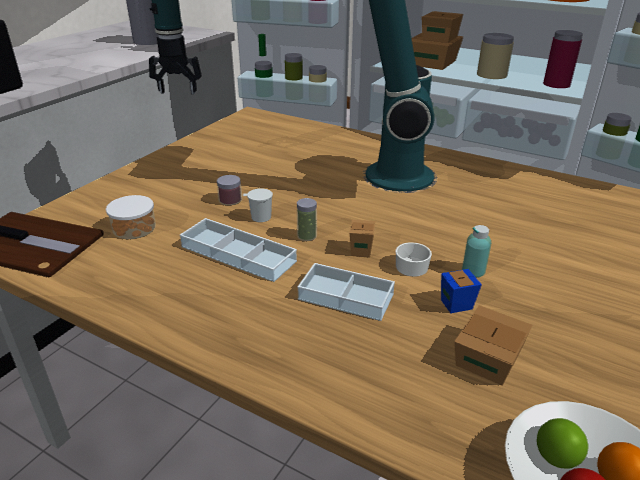

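The top view shows:
- **Trays:** short tray at (251,190), long tray at (387,194).
- **Lunch:** bottle (149,297), tall jar (343,263), small brown box around (277,268).
- **Breakfast:** yoghurt (416,271), squat jar (475,286).
- **Bystanders:** dish (213,269), big box (103,175), carrot tub (527,171).

Things that could be taken for the small box: the blue box (149,232), the big box (103,175) and the brown box (277,268). I choose (277,268), which is brown and small. For the jars, squat is (475,286) and tall is (343,263). I'll check these in a close crop.

Run:
```python
import cv2
im=cv2.imread('pics/top0.png')
a=cv2.resize(im[240:310,240:370],None,fx=6,fy=6,interpolation=cv2.INTER_CUBIC)[:, :780]
b=cv2.resize(im[155:225,200:460],None,fx=3,fy=3,interpolation=cv2.INTER_CUBIC)
import numpy as np
b=b[:170*3,:780]
c=np.vstack([a[:380],b]);cv2.imwrite('pics/crop1.png',c);print(c.shape)
```

```text
(590, 780, 3)
```

View pics/crop1.png

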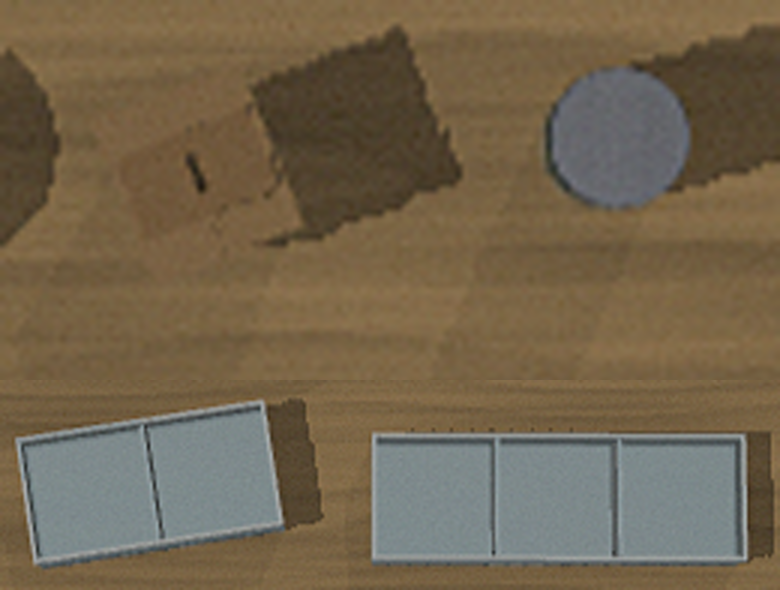

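The crop confirms the small brown box, with its slot at about (272.5,268.7) and turned about 22° in the picture. The tall jar's lid is at about (343,263). All tray corners are visible. Next I work out positions.

```bash
cat > h.py <<'E'
import numpy as np,cv2
from station import state,cams,nets
def ray(c,uv,z,p=None):
    p=p or cams.camera_params(c);K,R,t=[np.array(p[k]) for k in 'KRt']
    C=-R.T@t;d=R.T@np.linalg.inv(K)@[*uv,1.];return C+d*(z-C[2])/d[2]
E
python3 - <<'E'
from h import *
im=cv2.imread('pics/top0.png')[:,:,::-1].astype(int)
def seg(u0,v0,u1,v1,f):
    r=im[v0:v1,u0:u1];m=f(r).astype('uint8')
    n,l,s,c=cv2.connectedComponentsWithStats(m);i=1+s[1:,4].argmax()
    (x,y),rad=cv2.minEnclosingCircle(np.argwhere(l==i)[:,::-1].astype(np.float32))
    return c[i]+[u0,v0],(round(x+u0,1),round(y+v0,1),round(rad,1)),s[i,4]
grey=lambda r:(r[...,2]>r[...,0]-3)&(r[...,2]>85)
white=lambda r:r.min(2)>150
for n,b,f,z in [('squat',(450,262,500,310),grey,66),('tall',(325,245,362,280),grey,100),('yog',(390,250,440,292),white,72),('cap',(130,280,170,315),white,118),('dish',(190,245,236,292),white,44)]:
    c,e,a=seg(*b,f);print(n,c.round(1),e,a,ray('top',c,z).round(1),ray('top',e[:2],z).round(1))
print('box',ray('top',(272.5,268.7),70).round(1))
for n,cs in dict(short=[(17,438),(265,402),(285,528),(37,565)],long=[(373,434),(746,434),(746,560),(373,560)]).items():
    P=np.array([ray('top',(200+x/3,155+(y-380)/3),36) for x,y in cs]);e=P[1]-P[0]+P[2]-P[3]
    print(n,P.mean(0).round(1),'edge along own y deg',np.degrees(np.arctan2(e[1],e[0])).round(1),np.linalg.norm(e)/2,[np.linalg.norm(P[3]-P[0])])
E
python3 -m pendant '[0,0,0,0,0,-7,1,0,0,0,0,0,-14,1,0,0,0,0,0,-21,1,0,0,0,0,0,-28,1,0,0,0,0,0,-35,1]' 40
python3 -m pendant '[0,0,0,0,0,-7,1,0,0,0,0,0,-14,1,0,0,0,0,0,-21,1,0,0,0,0,0,-28,1,0,0,0,0,0,-29,1]'
```

```text
squat [476.  286.5] (476.2, 286.5, 14.9) 690 [ 396.6 -355.7   66. ] [ 396.6 -356.2   66. ]
tall [342.9 262.4] (342.9, 262.3, 11.5) 409 [452.5 -64.3 100. ] [452.8 -64.4 100. ]
yog [430.  270.5] (430.0, 270.5, 0.5) 2 [ 432.8 -255.    72. ] [ 432.8 -255.    72. ]
cap [138.  301.9] (139.0, 301.0, 5.0) 18 [376.8 361.8 118. ] [378.7 359.7 118. ]
dish [227.6 268.8] (223.0, 269.5, 14.5) 38 [443.4 188.1  44. ] [442.1 198.3  44. ]
box [441.9  86.8  70. ]
short [621.7 137.4  36. ] edge along own y deg -82.3 188.06460490074213 [np.float64(97.43169511558375)]
long [ 607.1 -169.9   36. ] edge along own y deg -90.8 281.2984232069358 [np.float64(95.56373365120737)]
clock: 1.52
position: [294.7, -607.3, 404.7]
eef_rot: [-3.142, 0.0, 1.069]
ft_force: [-0.2, 0.0, -0.2]
opening: 85.1
grasp_force: 0.0
clock: 1.93
position: [294.7, -607.3, 404.7]
eef_rot: [-3.142, 0.0, 1.572]
ft_force: [0.5, 0.1, 0.5]
opening: 85.2
grasp_force: 0.0
```

```bash
python3 -m pendant '[3.5,1.4,1,0,0,0,1,7,2.8,2.5,0,0,0,1,10.5,4.2,4,0,0,0,1,14,5.6,5.5,0,0,0,1,17.5,7,7,0,0,0,1]' | head -2
python3 -m pendant '[3.5,1.4,1.5,0,0,0,1,7,2.8,3,0,0,0,1,7.6,3.2,3.5,0,0,0,1,7.6,3.2,3.5,0,0,0,1,7.6,3.2,3.5,0,0,0,1]' | head -2
python3 - <<'E'
from h import *
p=cams.camera_params('wrist');im=cams.snapshot('wrist');cv2.imwrite('pics/w1.png',im[:,:,::-1])
K,R,t=[np.array(p[k]) for k in 'KRt'];print('K',K[0,0],K[0,2],K[1,2],'C',-R.T@t,R)
def proj(X):
    c=R@X+t;th=np.arctan2(np.hypot(c[0],c[1]),c[2]);d=c[:2]/np.hypot(*c[:2])*th*K[0,0];return d+K[:2,2]
for n,X in dict(squat=(397,-356,66),yog=(431,-224,72),tall=(452.5,-64,100)).items(): print(n,proj(np.array(X,float)).round(0))
im=cv2.imread('pics/top0.png')[:,:,::-1].astype(int)
for b in ((395,252,440,292),(130,280,172,315)):
    r=im[b[1]:b[3],b[0]:b[2]];m=((r[...,0]-r[...,2]<12)&(r[...,0]>95)).astype('uint8')
    n,l,s,c=cv2.connectedComponentsWithStats(m);i=1+s[1:,4].argmax();print(c[i]+b[:2],s[i])
E
```

```text
clock: 2.35
position: [365.3, -430.9, 334.2]
clock: 2.77
position: [397.5, -356.5, 299.9]
K 371.64829954431775 325.64339030994984 241.2711789975905 C [ 397.85881903 -287.22302565  268.03064771] [[ 9.99998829e-01 -1.52056350e-03 -1.74613017e-04]
 [-1.41449103e-03 -9.61711708e-01  2.74059464e-01]
 [-5.84652200e-04 -2.74058896e-01 -9.61712733e-01]]
squat [324. 260.]
yog [388.  24.]
tall [ 417. -199.]
[415.57252888 270.60333761] [  5   4  33  31 779]
[141.56020942 297.65445026] [  4  10  16  16 191]
```

View pics/w1.png

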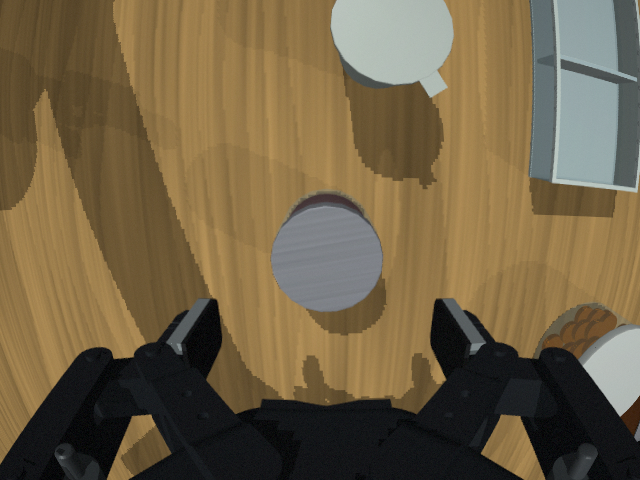

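The squat jar's lid shows at (327,259), against (324,260) predicted, and the yoghurt at (392,27) also matches. I'm descending to grasp.

```bash
python3 -m pendant '[0,0.1,3,0,0,0,1,0,0.1,6,0,0,0,1,0,0.1,8,0,0,0,1,0,0.1,9.3,0,0,0,1,0,0.1,9.3,0,0,0,1]' 40
python3 -m pendant '[0,0,0,0,0,0,0,0,0,0,0,0,0,0,0,0,0,0,0,0,0,0,0,0,0,0,0,0,0,0,0,0,0,0,0]' 40
python3 -m pendant '[0,0,0,0,0,0,0,0,0,-0.5,0,0,0,0,0,0,-1,0,0,0,0,0,0,-2,0,0,0,0,0,0,-3,0,0,0,0]' 40
python3 - <<'E'
from h import *
cv2.imwrite('pics/w2.png',cams.snapshot('wrist')[:,:,::-1])
E
```

```text
clock: 3.23
position: [396.8, -357.4, 204.4]
eef_rot: [-3.138, -0.003, 1.566]
ft_force: [-0.3, 0.3, -0.7]
opening: 85.9
grasp_force: 0.0
clock: 3.65
position: [398.9, -357.8, 208.6]
eef_rot: [3.139, 0.004, 1.569]
ft_force: [-1.2, -2.6, 3.6]
opening: 65.1
grasp_force: 45.5
clock: 4.07
position: [397.7, -355.7, 236.5]
eef_rot: [-3.14, -0.002, 1.569]
ft_force: [0.9, -0.4, -2.5]
opening: 65.4
grasp_force: 45.3
```

View pics/w2.png

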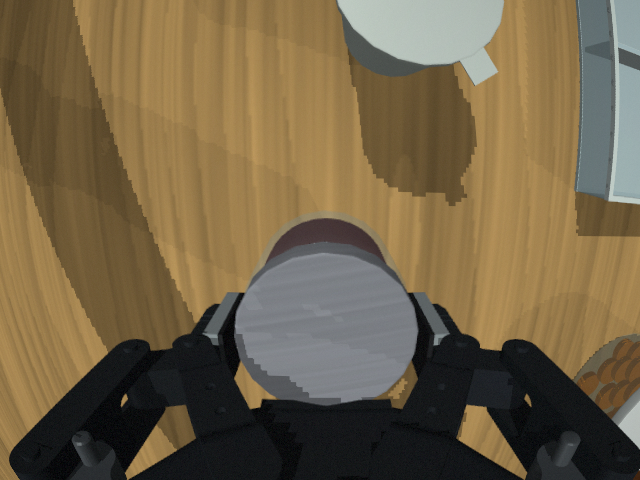

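The squat jar is held on its lid (opening 65) and centred between the pads. Now I carry it to the short tray's near compartment.

```bash
python3 -m pendant '[0,0,-2,0,0,0,0,0,0,-5,0,0,0,0,0,0,-8,0,0,0,0,0,0,-9.3,0,0,0,0,1,0.5,-9.3,0,0,0,0]'|head -2
python3 -m pendant '[3.2,1.65,0,0,0,0,0,6.4,3.3,0,0,0,0,0,9.6,4.95,0,0,0,0,0,12.8,6.6,0,0,0,0,0,16,8.25,0,0,0,0,0]'|head -2
python3 -m pendant '[3.2,1.65,0,0,0,0,0,6.4,3.3,0,0,0,0,0,9.6,4.95,0,0,0,0,0,12.8,6.6,0,0,0,0,0,16,8.25,0,0,0,0,0]'|head -2
python3 -m pendant '[3.2,1.65,0,0,0,0,0,6.4,3.3,0,0,0,-3,0,9.2,4.7,0,0,0,-6,0,11,5.6,0,0,0,-7.7,0,11.76,6.02,0,0,0,-7.7,0]'
python3 - <<'E'
from h import *
cv2.imwrite('pics/w3.png',cams.snapshot('wrist')[:,:,::-1])
E
```

```text
clock: 4.53
position: [404.4, -348.5, 334.9]
clock: 4.95
position: [485.8, -184.0, 328.2]
clock: 5.37
position: [568.4, -24.1, 328.0]
clock: 5.78
position: [629.3, 94.4, 327.9]
eef_rot: [-3.14, -0.001, 1.707]
ft_force: [0.3, -0.3, -2.7]
opening: 65.2
grasp_force: 46.2
```

View pics/w3.png

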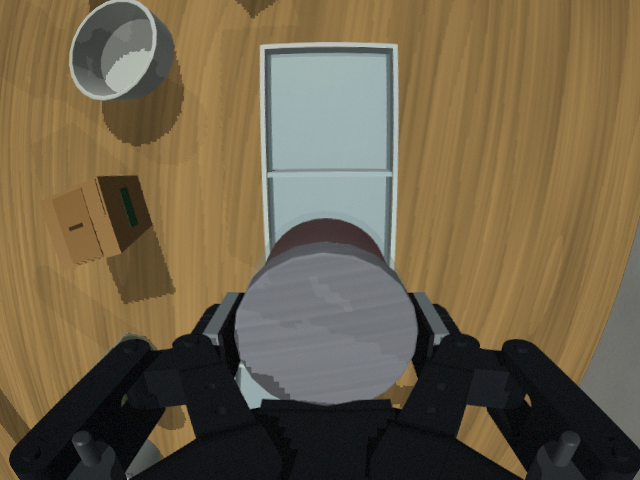

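The jar hangs over the near compartment. The tray is aligned at u≈328, the far rim is at v≈46 and the cross wall at v≈174. I check these numerically.

```bash
cat >> h.py <<'E'
def wray(uv,z):
    p=cams.camera_params('wrist');K,R,t=[np.array(p[k]) for k in 'KRt']
    q=(np.array(uv,float)-K[:2,2]);r=np.hypot(*q);th=r/K[0,0]
    d=R.T@np.array([*(q/r*np.sin(th)),np.cos(th)]);C=-R.T@t;return C+d*(z-C[2])/d[2]
E
python3 - <<'E'
from h import *
print(state()['position'],state()['eef_rot'])
for uv,z in [((262,45),36),((397,45),36),((330,174),31)]: print(wray(uv,z).round(1))
print(wray((75.5,227),70))
E
```

```text
[629.48644728  94.29811492 327.97762634] [-3.14012723e+00 -1.53832932e-03  1.70569524e+00]
[566.8 225.   36. ]
[660.  238.1  36. ]
[626.4 138.6  31. ]
[443.44681781  85.5340393   70.        ]
```

```bash
python3 -m pendant '[0,0.1,3,0,0,0,0,0,0.1,6,0,0,0,0,0,0.1,8.5,0,0,0,0,0,0.1,10,0,0,0,0,0,0.1,10.8,0,0,0,0]'|head -4
python3 -m pendant '[0,0,0.3,0,0,0,0,0,0,0.6,0,0,0,0,0,0,0.8,0,0,0,0,0,0,1.0,0,0,0,0,0,0,1.0,0,0,0,0]'
```

```text
clock: 6.25
position: [627.6, 89.9, 217.4]
eef_rot: [-3.134, 0.0, 1.702]
ft_force: [-1.4, -0.5, -3.0]
clock: 6.67
position: [630.7, 90.8, 212.6]
eef_rot: [3.14, 0.0, 1.703]
ft_force: [-0.1, -0.6, -2.4]
opening: 64.8
grasp_force: 46.1
```

```bash
python3 -m pendant '[0,0,0.1,0,0,0,0,0,0,0.15,0,0,0,0,0,0,0.15,0,0,0,0]'|sed -n '2p;4p'
python3 -m pendant '[0,0,0.1,0,0,0,0,0,0,0.1,0,0,0,0]'|sed -n '2p;4p'
```

```text
position: [630.8, 90.9, 211.6]
ft_force: [-0.8, 0.5, 3.2]
position: [630.9, 90.9, 211.6]
ft_force: [-4.4, 0.1, 10.2]
```

```bash
python3 -m pendant '[0,0,0,0,0,0,1,0,0,0,0,0,0,1,0,0,0,0,0,0,1,0,0,0,0,0,0,1,0,0,-0.5,0,0,0,1]'|sed -n '2,6p'
python3 -m pendant '[0,0,-3,0,0,0,1,0,0,-6,0,0,0,1,0,0,-9,0,0,5,1,0,0,-9,0,0,7.7,1,0,0,-9,0,0,7.7,1]'|sed -n '2,4p'
python3 -m pendant '[-3.2,-2,0,0,0,0,1,-6.4,-4,0,0,0,0,1,-9.6,-6,0,0,0,0,1,-12.8,-8,0,0,0,0,1,-16,-10,0,0,0,0,1]'|sed -n '2p'
python3 -m pendant '[-3.2,-2,0,0,0,0,1,-6.4,-4,0,0,0,0,1,-9.6,-6,0,0,0,0,1,-12.8,-8,0,0,0,0,1,-15.58,-9.74,0,0,0,0,1]'|sed -n '2p'
python3 -m pendant '[0,0,0,0,0,0,1]' | sed -n '2p'
python3 - <<'E'
from h import *
cv2.imwrite('pics/w4.png',cams.snapshot('wrist')[:,:,::-1]);print(state()['position'],state()['eef_rot'])
print(nets.find_in('wrist','yoghurt_cup')[:1])
E
```

```text
position: [629.6, 90.7, 212.9]
eef_rot: [-3.139, -0.0, 1.703]
ft_force: [-1.5, -0.4, 0.0]
opening: 85.6
grasp_force: 0.0
position: [631.5, 90.9, 307.8]
eef_rot: [3.135, -0.001, 1.568]
ft_force: [0.5, 0.2, -0.4]
position: [528.1, -69.9, 302.6]
position: [430.1, -225.8, 302.9]
position: [429.0, -227.8, 302.8]
[ 430.21069446 -226.31738932  302.91372841] [-3.13914475e+00 -9.99809064e-04  1.56533944e+00]
[{'bbox': [278.8, 190.0, 113.3, 125.5], 'conf': 0.72}]
```

View pics/w4.png

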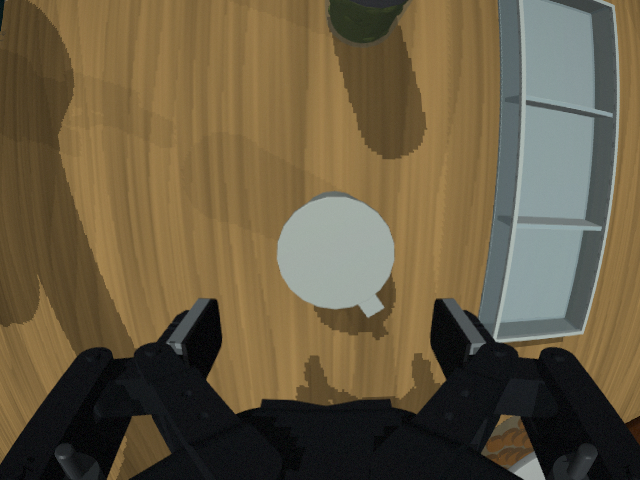

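The yoghurt lid centre is at (336,252), about 5 mm in +x and 4 mm in +y from the tool axis. The tab at (370,303) is clear of the pads.

```bash
python3 -m pendant '[0.4,0.4,3,0,0,0,1,0.4,0.5,6,0,0,0,1,0.4,0.5,8,0,0,0,1,0.4,0.5,9.5,0,0,0,1,0.4,0.5,9.5,0,0,0,1]' 40|sed -n '2,4p'
python3 -m pendant '[0,0,0,0,0,0,0,0,0,0,0,0,0,0,0,0,0,0,0,0,0,0,0,0,0,0,0,0,0,0,0,0,0,0,0]' 30|sed -n '2,6p'
python3 -m pendant '[0,0,-0.5,0,0,0,0,0,0,-2,0,0,0,0,0,0,-5,0,0,0,0,0,0,-8,0,0,0,0,0,0,-12,0,0,0,0]'|sed -n '2,6p'
python3 - <<'E'
from h import *
cv2.imwrite('pics/w5.png',cams.snapshot('wrist')[:,:,::-1])
E
```

```text
position: [435.7, -218.1, 205.0]
eef_rot: [-3.134, -0.005, 1.571]
ft_force: [0.1, 0.5, 0.6]
position: [437.7, -220.7, 210.1]
eef_rot: [3.14, 0.001, 1.569]
ft_force: [0.5, -0.1, -1.8]
opening: 66.3
grasp_force: 33.8
position: [436.0, -220.0, 328.7]
eef_rot: [-3.138, -0.002, 1.569]
ft_force: [0.8, -0.1, -2.9]
opening: 66.5
grasp_force: 34.3
```

View pics/w5.png

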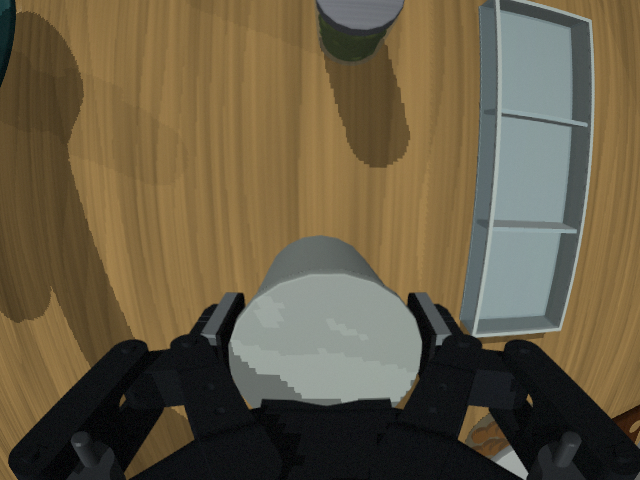

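The yoghurt is held centrally (lid at about (325,342)). I carry it to the far compartment of the short tray.

```bash
python3 -m pendant '[2.4,1,0,0,0,0,0,5.6,2.5,0,0,0,0,0,8.8,4,0,0,0,0,0,12,5.4,0,0,0,0,0,15.2,6.8,0,0,0,0,0]'|sed -n '2p'
python3 -m pendant '[3.2,1.4,0,0,0,0,0,6.4,2.8,0,0,0,0,0,9.6,4.3,0,0,0,0,0,12.8,5.8,0,0,0,0,0,16,7.2,0,0,0,0,0]'|sed -n '2p'
python3 -m pendant '[3.2,1.4,0,0,0,0,0,6.4,2.8,0,0,0,-3,0,8.3,3.8,0,0,0,-6,0,9.2,4.2,0,0,0,-7.7,0,9.2,4.2,0,0,0,-7.7,0]'|sed -n '2,6p'
python3 -m pendant '[0,0,0,0,0,0,0]'|sed -n 2p
python3 - <<'E'
from h import *
cv2.imwrite('pics/w6.png',cams.snapshot('wrist')[:,:,::-1]);
E
```

```text
position: [505.9, -67.5, 330.0]
position: [578.4, 92.8, 329.8]
position: [620.6, 184.9, 329.4]
eef_rot: [3.141, -0.0, 1.706]
ft_force: [-0.4, -0.3, -1.6]
opening: 66.3
grasp_force: 34.3
position: [619.8, 182.8, 329.0]
```

View pics/w6.png

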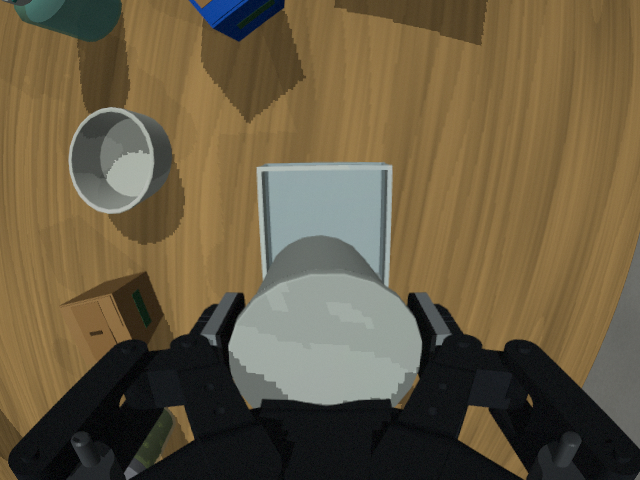

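The tray is aligned with the cup (u≈325) and its far rim is at v≈167. I lower the cup.

```bash
python3 -m pendant '[0,0,3,0,0,0,0,0,0,6,0,0,0,0,0,0,8.5,0,0,0,0,0,0,10.3,0,0,0,0,0,0,11,0,0,0,0]'|sed -n '2p;4p'
python3 -m pendant '[0,0,0.2,0,0,0,0,0,0,0.4,0,0,0,0,0,0,0.5,0,0,0,0,0,0,0.6,0,0,0,0,0,0,0.6,0,0,0,0]'|sed -n '2p;4p'
python3 -m pendant '[0,0,0.1,0,0,0,0,0,0,0.15,0,0,0,0,0,0,0.15,0,0,0,0]'|sed -n '2p;4p'
```

```text
position: [617.8, 180.7, 215.5]
ft_force: [-0.2, -0.3, -2.7]
position: [620.7, 183.1, 214.7]
ft_force: [-0.3, -0.3, -2.1]
position: [620.4, 183.3, 212.6]
ft_force: [-1.9, -0.4, 0.5]
```

```bash
python3 -m pendant '[0,0,0.1,0,0,0,0,0,0,0.1,0,0,0,0]'|sed -n '2p;4p'
python3 -m pendant '[0,0,0,0,0,0,1,0,0,0,0,0,0,1,0,0,0,0,0,0,1,0,0,0,0,0,0,1,0,0,-0.5,0,0,0,1]'|sed -n '2,6p'
python3 -m pendant '[0,0,-3,0,0,0,1,0,0,-6,0,0,0,1,0,0,-9,0,0,5,1,0,0,-9,0,0,7.7,1,0,0,-9,0,0,7.7,1]'|sed -n '2,4p'
python3 -m pendant '[-1.9,-3.5,0,0,0,0,1,-3.8,-7,0,0,0,0,1,-5.7,-10.5,0,0,0,0,1,-7.6,-14,0,0,0,0,1,-9.7,-17.6,0,0,0,0,1]'|sed -n '2p'
python3 -m pendant '[0,0,0,0,0,-7,1,0,0,0,0,0,-14,1,0,0,0,0,0,-21,1,0,0,0,0,0,-22,1,0,0,0,0,0,-22,1]' | sed -n '2,3p'
python3 - <<'E'
from h import *
cv2.imwrite('pics/w7.png',cams.snapshot('wrist')[:,:,::-1]);print(state()['position'],state()['eef_rot'])
E
```

```text
position: [620.6, 183.3, 212.5]
ft_force: [-2.6, -1.3, 6.8]
position: [619.4, 182.8, 214.4]
eef_rot: [-3.139, 0.0, 1.703]
ft_force: [0.0, 0.4, -0.7]
opening: 85.2
grasp_force: 0.0
position: [621.3, 183.3, 309.3]
eef_rot: [3.136, -0.002, 1.568]
ft_force: [-0.9, 0.2, -0.1]
position: [441.6, 85.8, 303.9]
position: [443.3, 86.3, 304.8]
eef_rot: [-3.14, -0.0, 1.951]
[443.52609594  86.32834415 304.94424369] [-3.13997576e+00 -3.81065225e-04  1.95056775e+00]
```

View pics/w7.png

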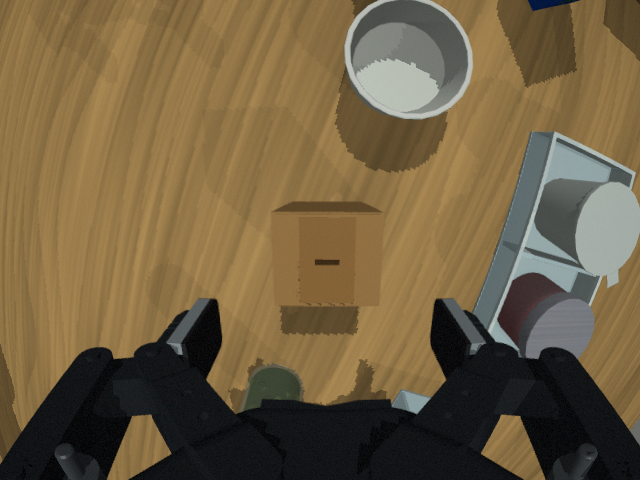

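The box sits square to the jaws, with its top centred at (327,259). The yoghurt and jam are both seated in the short tray. I grasp the box.

```bash
python3 -m pendant '[0,0.1,3,0,0,0,1,0,0.1,6,0,0,0,1,0,0.1,8,0,0,0,1,0,0.1,9.7,0,0,0,1,0,0.1,9.7,0,0,0,1]' 40|sed -n '2,4p'
python3 -m pendant '[0,0,0,0,0,0,0,0,0,0,0,0,0,0,0,0,0,0,0,0,0,0,0,0,0,0,0,0,0,0,0,0,0,0,0]' 40|sed -n '2,6p'
python3 -m pendant '[0,0,-0.5,0,0,0,0,0,0,-2,0,0,0,0,0,0,-5,0,0,0,0,0,0,-8,0,0,0,0,0,0,-12,0,0,0,0]'|sed -n '2,6p'
python3 -m pendant '[0,0,0,0,0,7,0,0,0,0,0,0,14,0,0,0,0,0,0,21,0,0,0,0,0,0,22,0,0,0,0,0,0,22,0]'|sed -n '2,6p'
python3 - <<'E'
from h import *
cv2.imwrite('pics/w8.png',cams.snapshot('wrist')[:,:,::-1])
E
```

```text
position: [442.5, 86.5, 204.7]
eef_rot: [-3.133, -0.002, 1.951]
ft_force: [-0.1, -0.2, -0.9]
position: [445.3, 86.8, 209.7]
eef_rot: [3.139, 0.0, 1.953]
ft_force: [0.2, -0.2, 1.1]
opening: 62.9
grasp_force: 44.0
position: [443.4, 86.5, 328.3]
eef_rot: [-3.137, -0.001, 1.953]
ft_force: [0.6, 0.5, -1.2]
opening: 62.6
grasp_force: 44.4
position: [444.6, 86.7, 329.1]
eef_rot: [3.141, -0.0, 1.571]
ft_force: [-0.6, -0.2, -1.8]
opening: 62.6
grasp_force: 44.4
```

View pics/w8.png

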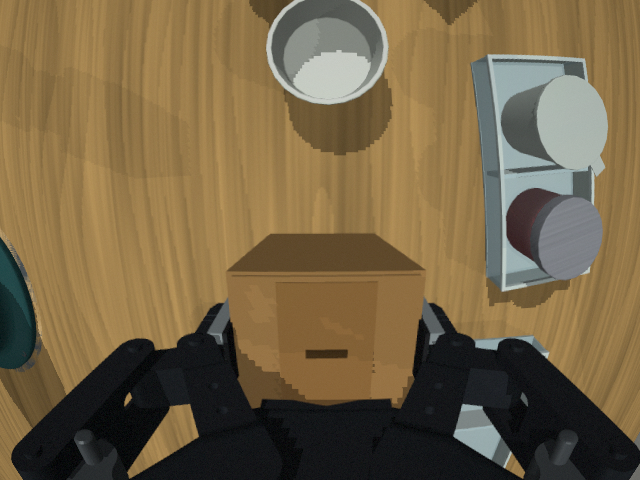

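The box is held square. I carry it to the long tray's far (−y) compartment.

```bash
python3 -m pendant '[-2.4,1.1,0,0,0,0,0,-5.6,2.6,0,0,0,0,0,-8.8,4.1,0,0,0,0,0,-12,5.6,0,0,0,0,0,-15.2,7,0,0,0,0,0]'|sed -n '2p'
python3 -m pendant '[-3.2,1.5,0,0,0,0,0,-6.4,3,0,0,0,0,0,-9.6,4.5,0,0,0,0,0,-12.8,6,0,0,0,0,0,-16,7.5,0,0,0,0,0]'|sed -n '2p'
python3 -m pendant '[-2,0.9,0,0,0,0,0,-3.2,1.4,0,0,0,0,0,-3.8,1.7,0,0,0,0,0,-3.8,1.7,0,0,0,0,0,-3.8,1.7,0,0,0,0,0]'|sed -n '2,6p'
python3 - <<'E'
from h import *
cv2.imwrite('pics/w9.png',cams.snapshot('wrist')[:,:,::-1]);
E
```

```text
position: [515.0, -66.8, 328.6]
position: [589.5, -227.3, 328.1]
position: [605.7, -262.7, 328.1]
eef_rot: [-3.14, -0.001, 1.57]
ft_force: [-0.2, -0.1, -2.1]
opening: 62.8
grasp_force: 44.4
```

View pics/w9.png

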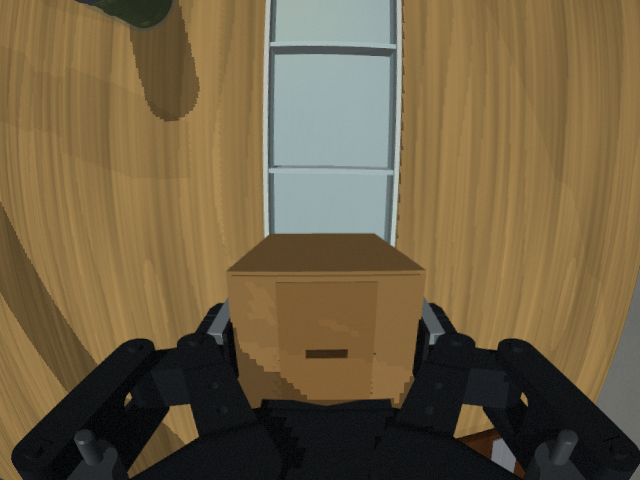

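The tray's mid-line is at u≈332 and the box's at 326, with the cross wall at v≈170. I shift +4 mm in x and +2 mm in y and lower the box.

```bash
python3 -m pendant '[0.2,0.4,3,0,0,0,0,0.2,0.4,6,0,0,0,0,0.2,0.4,8.5,0,0,0,0,0.2,0.4,10.3,0,0,0,0,0.2,0.4,11,0,0,0,0]'|sed -n '2p;4p'
python3 -m pendant '[0,0,0.2,0,0,0,0,0,0,0.4,0,0,0,0,0,0,0.5,0,0,0,0,0,0,0.6,0,0,0,0,0,0,0.6,0,0,0,0]'|sed -n '2p;4p'
python3 -m pendant '[0,0,0.1,0,0,0,0,0,0,0.15,0,0,0,0,0,0,0.15,0,0,0,0]'|sed -n '2p;4p'
```

```text
position: [608.1, -259.1, 215.0]
ft_force: [-1.0, 1.1, -1.7]
position: [610.7, -261.8, 214.2]
ft_force: [0.1, -0.7, -1.1]
position: [610.6, -261.9, 212.7]
ft_force: [-2.6, 0.9, 5.8]
```

```bash
python3 -m pendant '[0,0,0,0,0,0,1,0,0,0,0,0,0,1,0,0,0,0,0,0,1,0,0,0,0,0,0,1,0,0,-0.5,0,0,0,1]'|sed -n '2,6p'
python3 -m pendant '[0,0,-3,0,0,0,1,0,0,-6,0,0,0,1,0,0,-9,0,0,0,1,0,0,-11.4,0,0,0,1,0,0,-11.4,0,0,0,1]'|sed -n '2,4p'
python3 -m pendant '[3,-2.4,0,0,0,0,1,6,-4.7,0,0,0,0,1,9,-7,0,0,0,0,1,12,-9.4,0,0,0,0,1,15,-11.7,0,0,0,0,1]'|sed -n '2p'
python3 -m pendant '[3,-2.4,0,0,0,0,1,4.9,-3.8,0,0,0,0,1,4.9,-3.8,0,0,0,0,1,4.9,-3.8,0,0,0,0,1,4.9,-3.8,0,0,0,0,1]' | sed -n '2,3p'
python3 - <<'E'
from h import *
im=cams.snapshot('wrist');cv2.imwrite('pics/w10.png',im[:,:,::-1]);print(state()['position'])
d=nets.find_in('wrist','tall_jar')[:2];print(d)
E
```

```text
position: [609.4, -261.3, 214.8]
eef_rot: [-3.139, -0.001, 1.569]
ft_force: [-0.7, 0.6, -0.2]
opening: 85.5
grasp_force: 0.0
position: [612.2, -262.5, 337.9]
eef_rot: [3.131, 0.005, 1.569]
ft_force: [0.1, 0.3, 1.2]
position: [491.8, -110.2, 329.6]
position: [455.9, -62.5, 330.5]
eef_rot: [3.14, 0.001, 1.569]
[456.19618618 -62.79291247 330.48618338]
[{'bbox': [278.5, 196.9, 88.2, 105.6], 'conf': 0.57}]
```

View pics/w10.png

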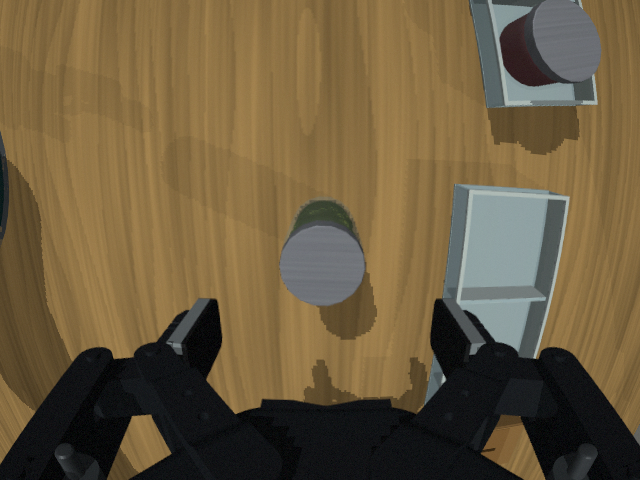

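The tall jar's lid is centred at (322,264). I grasp it and carry it to the middle compartment.

```bash
python3 -m pendant '[0,-0.2,3,0,0,0,1,0,-0.2,6,0,0,0,1,0,-0.2,8.5,0,0,0,1,0,-0.2,10.3,0,0,0,1,0,-0.2,10.3,0,0,0,1]' 40|sed -n '2,4p'
python3 -m pendant '[0,0,0,0,0,0,0,0,0,0,0,0,0,0,0,0,0,0,0,0,0,0,0,0,0,0,0,0,0,0,0,0,0,0,0]' 40|sed -n '2,6p'
python3 -m pendant '[0,0,-0.5,0,0,0,0,0,0,-2,0,0,0,0,0,0,-5,0,0,0,0,0,0,-8,0,0,0,0,0,0,-11,0,0,0,0]'|sed -n '2,6p'
python3 -m pendant '[-1.6,2.4,0,0,0,0,0,-3.6,5.4,0,0,0,0,0,-5.6,8.4,0,0,0,0,0,-7.6,11.4,0,0,0,0,0,-9.6,14.3,0,0,0,0,0]'|sed -n '2,6p'
python3 -m pendant '[-1,1.45,0,0,0,0,0,-1,1.45,0,0,0,0,0,-1,1.45,0,0,0,0,0]'|sed -n '2,6p'
```

```text
position: [451.8, -62.7, 223.0]
eef_rot: [-3.133, -0.001, 1.567]
ft_force: [-1.1, 0.7, 0.2]
position: [454.6, -62.6, 229.1]
eef_rot: [3.138, 0.001, 1.569]
ft_force: [-1.6, -1.0, 6.4]
opening: 50.9
grasp_force: 41.9
position: [452.7, -62.0, 337.8]
eef_rot: [-3.14, -0.0, 1.569]
ft_force: [0.7, -0.9, -3.8]
opening: 50.3
grasp_force: 42.9
position: [597.3, -159.2, 337.1]
eef_rot: [-3.141, -0.0, 1.569]
ft_force: [0.7, 1.0, -3.2]
opening: 50.7
grasp_force: 42.9
position: [611.0, -169.0, 336.4]
eef_rot: [-3.14, -0.001, 1.568]
ft_force: [-0.1, -0.0, -2.8]
opening: 50.8
grasp_force: 43.1
```

```bash
python3 -m pendant '[0,0,3,0,0,0,0,0,0,6,0,0,0,0,0,0,8,0,0,0,0,0,0,9.5,0,0,0,0,0,0,10,0,0,0,0]'|sed -n '2p;4p'
python3 -m pendant '[0,0,0.2,0,0,0,0,0,0,0.4,0,0,0,0,0,0,0.5,0,0,0,0,0,0,0.5,0,0,0,0]'|sed -n '2p;4p'
python3 -m pendant '[0,0,0.1,0,0,0,0,0,0,0.15,0,0,0,0,0,0,0.15,0,0,0,0]'|sed -n '2p;4p'
```

```text
position: [607.9, -167.1, 233.4]
ft_force: [0.3, 0.6, -4.1]
position: [611.3, -168.6, 233.6]
ft_force: [0.5, 0.3, -2.4]
position: [611.4, -168.8, 232.2]
ft_force: [-1.2, 0.1, 1.3]
```

```bash
python3 -m pendant '[0,0,0.1,0,0,0,0,0,0,0.1,0,0,0,0]'|sed -n '2p;4p'
python3 -m pendant '[0,0,0,0,0,0,1,0,0,0,0,0,0,1,0,0,0,0,0,0,1,0,0,0,0,0,0,1,0,0,-0.5,0,0,0,1]'|sed -n '2,6p'
python3 -m pendant '[0,0,-3,0,0,0,1,0,0,-6,0,0,0,1,0,0,-9,0,0,0,1,0,0,-12,0,0,0,1,0,0,-12,0,0,0,1]'|sed -n '2,4p'
python3 -m pendant '[3.5,-1.5,0,0,0,0,1,7,-3,0,0,0,0,1,10.5,-4.5,0,0,0,0,1,14,-6,0,0,0,0,1,17.5,-7.5,0,0,0,0,1]'|sed -n '2p'
python3 -m pendant '[3.5,-1.5,0,0,0,0,1,7,-3,0,0,0,0,1,10.5,-4.5,0,0,0,0,1,14,-6,0,0,0,0,1,17.5,-7.5,0,0,0,0,1]'|sed -n '2p'
python3 -m pendant '[3.5,-1.5,0,0,0,0,1,7,-3,0,0,0,0,1,10.5,-4.5,0,0,0,0,1,14,-6,0,0,0,0,1,17.3,-7.4,0,0,0,0,1]'|sed -n '2p'
python3 -m pendant '[0,0,0,0,0,0,1,0,0,0,0,0,0,1]'|sed -n '2,3p'
python3 - <<'E'
from h import *
im=cams.snapshot('wrist');cv2.imwrite('pics/w11.png',im[:,:,::-1]);print(state()['position'])
print(nets.find_in('wrist','drink_bottle')[:2])
r=im[150:360,200:450].astype(int);m=((r.min(2)>130)&(np.ptp(r,axis=2)<25)).astype('uint8')
n,l,s,c=cv2.connectedComponentsWithStats(m)
for i in np.argsort(-s[1:,4])[:3]+1: print(s[i]+[200,150,0,0,0],(c[i]+[200,150]).round(1),wray(c[i]+[200,150],118).round(1))
E
```

```text
position: [611.5, -168.9, 232.2]
ft_force: [-3.7, 0.1, 9.3]
position: [610.2, -168.4, 233.5]
eef_rot: [-3.139, -0.001, 1.569]
ft_force: [-0.9, -0.2, 0.7]
opening: 85.4
grasp_force: 0.0
position: [613.1, -169.3, 363.1]
eef_rot: [3.129, 0.004, 1.569]
ft_force: [1.4, -0.4, 1.4]
position: [535.1, 7.8, 354.5]
position: [460.3, 183.1, 354.8]
position: [386.5, 356.5, 354.8]
position: [386.8, 356.4, 354.5]
eef_rot: [-3.141, 0.0, 1.573]
[387.34851036 355.3057088  354.41392234]
[{'bbox': [285.8, 193.2, 81.4, 96.9], 'conf': 0.84}]
[ 299  237   56   53 2023] [324.5 261.1] [387.3 353.6 118. ]
[361 344  55  16 645] [390.7 352.9] [430.5 289.5 118. ]
[348 333  84  27 425] [390. 343.] [429.4 297.3 118. ]
```

The bottle cap is centred on the tool axis (324,261). I grasp it and carry it to the near compartment of the long tray.

```bash
python3 -m pendant '[0,0,3.5,0,0,0,1,0,0,7,0,0,0,1,0,0,10,0,0,0,1,0,0,12,0,0,0,1,0,0,12.7,0,0,0,1]' 40|sed -n '2,4p'
python3 -m pendant '[0,0,0,0,0,0,1,0,0,0,0,0,0,0,0,0,0,0,0,0,0,0,0,0,0,0,0,0,0,0,0,0,0,0,0]' 40|sed -n '2,6p'
python3 -m pendant '[0,0,0,0,0,0,0,0,0,-2,0,0,0,0,0,0,-5,0,0,0,0,0,0,-8,0,0,0,0,0,0,-11,0,0,0,0]'|sed -n '2,6p'
python3 -m pendant '[-2,1,0,0,0,0,0,-5,2.6,0,0,0,0,0,-8.2,4.3,0,0,0,0,0,-11.4,6,0,0,0,0,0,-14.6,7.6,0,0,0,0,0]'|sed -n '2p'
python3 -m pendant '[-3.2,1.7,0,0,0,0,0,-6.4,3.4,0,0,0,0,0,-9.6,5.1,0,0,0,0,0,-12.8,6.7,0,0,0,0,0,-16,8.4,0,0,0,0,0]'|sed -n '2p'
python3 -m pendant '[-3.2,1.7,0,0,0,0,0,-6.4,3.4,0,0,0,0,0,-9.6,5,0,0,0,0,0,-11.8,6.1,0,0,0,0,0,-12.4,6.45,0,0,0,0,0]'|sed -n '2p'
python3 -m pendant '[0,0,0,0,0,0,0,0,0,0,0,0,0,0]'|sed -n '2,6p'
python3 - <<'E'
from h import *
cv2.imwrite('pics/w12.png',cams.snapshot('wrist')[:,:,::-1])
E
```

```text
position: [387.0, 352.0, 223.7]
eef_rot: [-3.136, 0.005, 1.566]
ft_force: [-0.6, -0.4, -0.4]
position: [388.7, 355.5, 230.1]
eef_rot: [3.139, -0.002, 1.569]
ft_force: [-1.4, -0.2, 5.0]
opening: 53.2
grasp_force: 41.7
position: [387.5, 354.7, 339.1]
eef_rot: [3.141, 0.0, 1.569]
ft_force: [0.2, -0.1, -1.4]
opening: 53.2
grasp_force: 43.0
position: [463.9, 207.5, 338.6]
position: [547.6, 46.8, 338.4]
position: [612.9, -79.2, 338.4]
position: [611.2, -75.4, 337.6]
eef_rot: [-3.141, -0.001, 1.568]
ft_force: [-0.7, 0.3, -1.8]
opening: 52.7
grasp_force: 43.0
```

```bash
python3 -m pendant '[0,0,3,0,0,0,0,0,0,6,0,0,0,0,0,0,8,0,0,0,0,0,0,9.5,0,0,0,0,0,0,10,0,0,0,0]'|sed -n '2p;4p'
python3 -m pendant '[0,0,0.2,0,0,0,0,0,0,0.4,0,0,0,0,0,0,0.5,0,0,0,0,0,0,0.5,0,0,0,0]'|sed -n '2p;4p'
python3 -m pendant '[0,0,0.1,0,0,0,0,0,0,0.2,0,0,0,0,0,0,0.2,0,0,0,0]'|sed -n '2p;4p'
```

```text
position: [609.2, -73.5, 234.4]
ft_force: [-1.2, 0.3, -1.5]
position: [612.1, -75.4, 234.1]
ft_force: [1.0, -0.0, -3.1]
position: [612.3, -75.8, 233.1]
ft_force: [-2.8, 0.4, 7.3]
```

```bash
python3 -m pendant '[0,0,0,0,0,0,1,0,0,0,0,0,0,1,0,0,0,0,0,0,1,0,0,0,0,0,0,1,0,0,-0.5,0,0,0,1]'|sed -n '2,6p'
python3 -m pendant '[0,0,-3,0,0,0,1,0,0,-6,0,0,0,1,0,0,-9,0,0,0,1,0,0,-12,0,0,0,1,0,0,-12,0,0,0,1]'|sed -n '2,4p'
python3 -m pendant '[0,-3.8,0,0,0,0,1,0,-7.6,0,0,0,0,1,0,-11.4,0,0,0,0,1,0,-15.2,0,0,0,0,1,0,-17,0,0,0,0,1]'|sed -n '2p'
python3 -m pendant '[0,0,0,0,0,0,1,0,0,0,0,0,0,1]'|sed -n '1,2p'
python3 - <<'E'
from h import *
t=cams.snapshot('top');s=cams.snapshot('scene')
a=cv2.resize(t[130:310,60:560],(800,288),interpolation=cv2.INTER_CUBIC);b=cv2.resize(s[170:330,150:550],(750,300),interpolation=cv2.INTER_CUBIC)
b=np.pad(b,((0,0),(0,50),(0,0)));cv2.imwrite('pics/fin.png',np.vstack([a,b])[:,:,::-1])
E
```

```text
position: [610.9, -75.5, 234.7]
eef_rot: [-3.139, -0.0, 1.569]
ft_force: [-0.5, -0.4, 0.4]
opening: 85.3
grasp_force: 0.0
position: [613.9, -76.0, 364.0]
eef_rot: [3.129, 0.002, 1.569]
ft_force: [0.5, 0.5, -0.2]
position: [437.6, -74.9, 354.5]
clock: 31.02
position: [440.9, -75.2, 355.9]
```

View pics/fin.png

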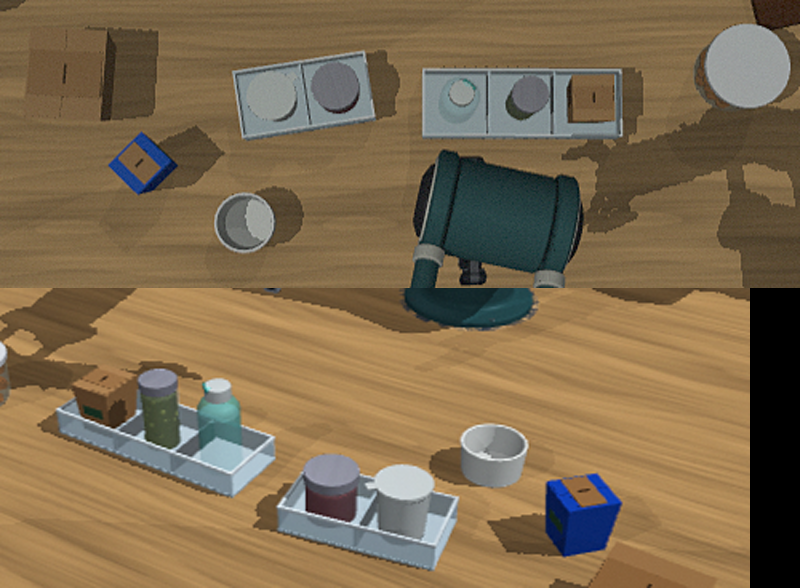

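All five things stand upright in their compartments. I check each centre numerically from the lids before handing in.

Run:
```python
from h import *
f=lambda x,y:(60+x*.625,130+y*.625)
for n,x,y,z in [('bottle',462,92,121),('tall',528,97,103),('box',591,98,73),('yog',272,97,75),('squat',335,87,69)]: print(n,ray('top',f(x,y),z).round(0))
for n,cs in dict(short=[(233,72),(366,52),(375,119),(243,139)],long=[(423,69),(622,69),(622,137),(423,137)]).items():
    P=np.array([ray('top',f(*c),36) for c in cs]);m=P.mean(0);e=P[1]-P[0];e/=np.linalg.norm(e)
    print(n,[(m+k*e).round(0)[:2] for k in ((-46.5,46.5) if n=='short' else (-93,0,93))])
```

```text
bottle [609. -78. 121.]
tall [ 604. -168.  103.]
box [ 606. -259.   73.]
yog [613. 177.  75.]
squat [627.  92.  69.]
short [array([615., 184.]), array([628.,  92.])]
long [array([607., -77.]), array([ 606., -170.]), array([ 605., -263.])]
```

All are within about 8 mm of their compartment centres.

```bash
python3 -c "
from station import arm
print(arm.close_job())"
```

```text
the job is handed in; nothing more can be done
None
```

The job is handed in at about 31 s on the robot's clock: yoghurt and jam are in the short tray, and bottle, olives and small brown box are in the long tray, all upright and within about 8 mm of centre by my camera check (the hand-in returned no verdict).

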